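# Weigh the lidded pail on the sprung balance hook

## Task

Weigh the lidded steel pail: pick it up by the wooden grip on its bail, pass the balance's twin hook under the bail's crossbar and seat the bar in the dip of both prongs. Lower it gently, a few centimetres per second at most and still in the gripper, until the sprung hook carries the whole weight, so that on letting go it neither drops nor springs up, and never ram the hook or push it down to its stop. Leave the pail hanging level and at rest, and everything else standing where it is.

Things in the scene. Friction and masses are not known exactly. Their poses are not given: they have to be found in the camera images.
- pail: Lidded steel pail of unknown content (0.16 to 0.7 kg in all), 104 mm in diameter, lid top 66 mm above its underside. Origin: centre of the underside; z up; y along the crossbar of its stiff bail, which does not swing: two 8 mm thick uprights at y = +-46 mm carry the bar, so 56 mm are free between lid and bar, 84 mm between the uprights. A half turn makes no difference.
- pail_bar (a point): Middle of the axis of the bail's crossbar (round, 8 mm thick, along the pail's y), 126 mm above the pail's underside.
- pail_grip (a point): Centre of the square wooden grip block above the crossbar: 24 x 24 mm, sides parallel to the pail's x and y, 36 mm tall, its centre 50 mm above the bar's axis (176 mm above the underside).
- stand: Spring balance, fixed to the counter. Origin on the counter under the hook's seat; z up; x points from the open front of the hook back to the column. Steel foot 12 mm thick, x -80 to 140 mm, 140 mm wide; square column 26 mm wide at x = 115 mm, 293 mm tall; a carriage on it (52 mm wide, front face at x = 93 mm) carries the hook. Nothing stands above the hook.
- hook_seat (a point): Where the crossbar's middle lies when seated, along y; axes as the stand's; 235 mm above the counter unloaded; dips with the hook. The hook: two parallel round prongs, 8 mm thick, at y = +-16 mm, from the carriage towards -x, each with a V dip (45 degree flanks) here and an upturned tip ending at x = -24 mm, 13 mm above this point. Prongs reach 15 mm below it, and 7 mm above it behind the dip.
- hook (a joint): How far the sprung hook has dipped, m: 0 unloaded at its top stop, growing downwards, 0.085 at the bottom stop. Spring about 100 N/m with 0.2 N preload (1 N more dips it 10 mm; the pail dips it 14 to 67 mm), lightly damped: it bobs for a second or two when the load changes suddenly.
- spice_jar: Small amber spice jar with a black cap, 42 mm in diameter, 85 mm tall, about 100 mm from the pail; leave it alone. Origin: centre of its underside.
- check_weight: Small brass knobbed weight, 28 mm in diameter, 33 mm tall, standing on the balance's foot beside the column; leave it alone. Origin: centre of its underside.
- mug: White ceramic mug, 72 mm in diameter, 85 mm tall; leave it alone. Origin: centre of its underside.
- tea_tin: Plain dark tin without a handle, 64 mm in diameter, 55 mm tall; leave it alone. Origin: centre of its underside.
- phone: Black phone lying flat, 72 x 148 x 9 mm; leave it alone. Origin: centre of its underside.
- spoon: Spoon lying flat at the left side; leave it alone. Origin: centre of its underside.

How it is judged:
By the outcome, as a careful person would: the job done as asked, in the order asked, and still so for the second after the job is handed in, with the robot touching nothing.
It also fails if it takes over 69 s, if anything falls off the work surface, if the arm or the gripper's body presses on something with over 40 N, if the wrist force passes 120 N, or if a joint passes its speed limit or range.

## Robot

A 7-joint arm with a two-finger parallel gripper is mounted at the origin on the work surface. World frame = base frame: x ahead of the robot, y to its left, z up, the work surface at z = 0. Lengths are in m, angles in rad, forces in N, time in s.
With the tool pointing down it reaches from about 0.425 to 0.925 m from the base axis. Payload 6.8 kg.
Tool frame: the origin (TCP) lies midway between the tips of the shut fingers; the grasp point (between the pads) lies 19 mm behind it (robot.pinch_z is the distance from the TCP to the grasp point, in m); z points along the fingers, y is the line along which they close (so a half turn about z gives the same grasp; the last joint's range is limited). The gripper opens to 85 mm and grips with 20 to 120 N. Pads are 22 mm wide; open, the fingers measure 114 mm over their backs; the gripper's body (76 mm by 85 mm) begins 54 mm behind the grasp point. The pads swing forward as they close: fully open they stand 13 mm farther back than shut.
Start: joints at [1.088, 0.477, 0.022, 1.555, -0.011, 1.109, -0.083], TCP at [0.247, -0.628, 0.211] pointing down, gripper open.
Joint ranges: [-2.96, 2.96], [-0.34, 2.1], [-1.41, 1.46], [0.24, 2.44], [-1.37, 4.51], [0.17, 1.92], [-2.96, 2.96]. Speed limits (rad/s): [2.39, 2.39, 3.14, 3.14, 3.14, 3.14, 3.14].

## Interface

Orientations are given as a rotation vector (axis times angle).
In Python, from plant import robot gives the robot as it stands.
- The arm moves only by the tool carry_out, never from a script. Its argument "moves" is a list of rows, each an object with "fingers": the gripper command: -1 is fully open, 1 is shut, values between are in proportion; "translation": the shift along the tool's x, y, z in m, a list of three; "twist": the turn, a rotation vector about the tool's x, y, z in rad, a list of three. In form: [{"fingers": fingers, "translation": [tx, ty, tz], "twist": [rx, ry, rz]}, ...]. A call has 1 to 10 rows; each row is the pose to reach, as a shift and turn from the pose commanded when the call began, along the tool's axes at that moment; what a row does not reach only later rows make up. A row lasts 1/10 s, in which the tool goes at most 50 mm and 8.59 degrees, less where a joint would pass 70% of its speed; a pose out of reach is approached as far as the arm can. A call with a gripper value outside its range is refused whole. The fingers move at their own pace and stop on an object; the grip force is fixed at half the most. Time passes only in rows, so rows that repeat a pose let the fingers close. It gives the time, the measured TCP pose, the force, the opening and the grip force at its end, in the units of the state.
- robot.get_state(): the state, without advancing time (a new reading comes with each control period).
- robot.snapshot(name): name is "side" or "top" or "wrist"; returns a dict with "image" (420x560x3 uint8, red, green, blue), "z_map" (420x560 float32, m along the optical axis (not along the pixel's ray), 0 where there is no reading), "fx", "fy", "cx", "cy" (pixels), "world_to_cam" (4x4, takes a point from world to camera coordinates). Camera axes: x right, y up, looking along -z (the intrinsics and any distortion apply to the point x, -y, -z); pixel columns grow to the right and rows downward; lengths in m; the calibration is good to about 2 mm. A picture is of the moment at which its call begins.
- robot.close_job(): hands the job in; it is judged then, once.
The state is a dict: "clock": time; "joints": joint angles; "qvel": joint speeds; "joint_torque": joint torques, N m; "tcp_pos": TCP position; "orientation": TCP orientation; "ft_force": force on the tool from outside, world axes, zero at the start; "ft_torque": the same for the moment, N m; "finger_gap": finger opening in m; "grip_force": force on a finger pad.
Only numpy, scipy, OpenCV 4.12 (cv2) and the standard library are available. Lean on these libraries where they do the work, as an engineer would, in place of code of your own. Each camera call takes 0.05 s, during which the arm holds its last target. There are 200 camera calls.

## Working session

There is one attempt and no reset: what is moved stays moved. The work goes in short steps, Python scripts to look and compute and a tool call to move; the robot and the scene stay as the last step left them, time stands still between calls to the robot, and variables do not carry over. Pictures are saved under pics/ and viewed, at most 10 in all, crops included, and the job is handed in when it is done.

Besides the shell and the picture viewer there is one more tool, called after "Request:" as a command line: name --argument value ..., lists and objects as JSON in quotes. carry_out: Moves the arm, as the interface text tells. Its arguments: {"type":"object","properties":{"moves":{"type":"array","items":{"type":"object","properties":{"fingers":{"type":"number"},"translation":{"type":"array","items":{"type":"number"}},"twist":{"type":"array","items":{"type":"number"}}}}}},"required":["moves"]}

```bash
ls; mkdir -p pics; cat > h.py <<'E'
import numpy as np, cv2
from scipy.spatial.transform import Rotation as R
from plant import robot
def snap(n,save=None):
    s=robot.snapshot(n)
    if save: cv2.imwrite('pics/'+save,cv2.cvtColor(s['image'],cv2.COLOR_RGB2BGR))
    np.savez(''+n+'.npz',**s); return s
def cloud(s):
    z=s['z_map'];v,u=np.mgrid[:z.shape[0],:z.shape[1]]
    p=np.stack([(u-s['cx'])/s['fx']*z,-(v-s['cy'])/s['fy']*z,-z,np.ones_like(z)],-1)
    w=p@np.linalg.inv(s['world_to_cam']).T
    w=w[...,:3]; w[z==0]=np.nan; return w
E
python3 - <<'E'
from h import *
a=snap('side','s1.png');b=snap('top','t1.png')
print(a['world_to_cam'],b['world_to_cam'])
print({k:v for k,v in a.items() if k not in('image','z_map','world_to_cam')})
st=robot.get_state();print(st, R.from_rotvec(st['orientation']).as_matrix())
E
```

```text
pics
[[ 0.99112521 -0.13292267 -0.00154467 -0.56082144]
 [ 0.09874072  0.7283715   0.6780304  -0.1533033 ]
 [-0.08900052 -0.67216554  0.73503224 -1.18601294]
 [ 0.          0.          0.          1.        ]] [[ 0.01738665 -0.99980625 -0.00922857 -0.00843335]
 [ 0.98903607  0.01584414  0.14682172 -0.59542331]
 [-0.14664705 -0.01168012  0.98911992 -1.50457039]
 [ 0.          0.          0.          1.        ]]
{'fx': 478.85799876084496, 'fy': 478.85799876084496, 'cx': 274.13505318046583, 'cy': 211.6333712357796}
{'clock': 0.1, 'joints': array([ 1.0879266 ,  0.4777394 ,  0.02233601,  1.55636894, -0.01150059,
        1.10931407, -0.08310888]), 'qvel': array([-0.00042446, -0.00252236, -0.0007848 , -0.00256137,  0.00057755,
        0.00038552, -0.00218942]), 'joint_torque': array([ 3.39767692e-03, -5.97763467e+01,  1.61253210e+00, -2.81956851e+01,
        1.26213711e-02,  5.04552459e-03, -2.21426248e-06]), 'tcp_pos': array([ 0.24686552, -0.62760987,  0.21030121]), 'orientation': array([-3.08497717e+00, -5.84967022e-01,  6.83645734e-04]), 'ft_force': array([-0.31994859,  0.06070892, -0.12598486]), 'ft_torque': array([-0.00718671, -0.01235772,  0.02679443]), 'grip_force': 0.0, 'finger_gap': 0.08568496597209718} [[ 9.30585810e-01  3.66073094e-01 -7.34295219e-04]
 [ 3.66073810e-01 -9.30584552e-01  1.53511817e-03]
 [-1.21358328e-04 -1.69736544e-03 -9.99998552e-01]]
```

View pics/t1.png

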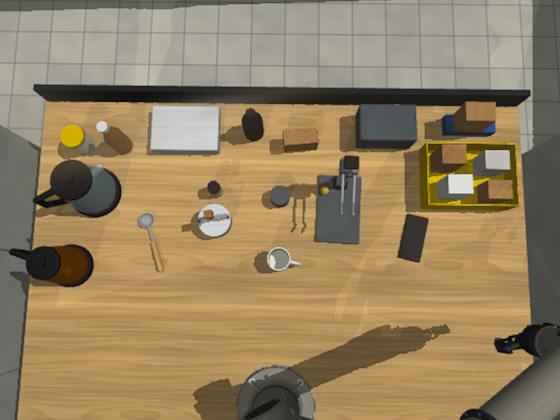

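View pics/s1.png

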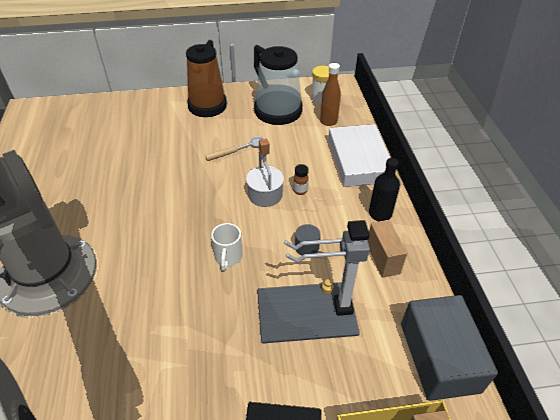

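The top view shows the pail at (214,221) with its grip at (208,214), the jar at (214,187), the tin at (280,197), the mug at (279,260) and the balance foot around (338,210), with the hook open towards the robot. The side view agrees. Next I measure these from depth.

```bash
cat > m.py <<'E'
from h import *
for n,box in (('top',dict(pail=(190,245,198,240),jar=(203,225,176,198),tin=(268,292,184,210),mug=(264,304,244,274),stand=(312,364,152,248))),('side',dict(pail=(240,290,135,205),stand=(250,375,215,345)))):
    s=dict(np.load(n+'.npz'));w=cloud(s);im=s['image']
    for k,(u0,u1,v0,v1) in box.items():
        p=w[v0:v1,u0:u1].reshape(-1,3);c=im[v0:v1,u0:u1].reshape(-1,3).astype(int)
        def sh(lbl,m):
            q=p[m]
            if len(q)>3: print(n,k,lbl,len(q),'med',np.nanmedian(q,0).round(3),'min',q.min(0).round(3),'max',q.max(0).round(3),cv2.minAreaRect(q[:,:2].astype(np.float32)*1000))
        z=p[:,2]
        if k=='pail': sh('lid',(z>.055)&(z<.075));sh('grip',(z>.16)&(z<.21));sh('bar',(z>.115)&(z<.135));sh('griptop',(z>.188)&(z<.2))
        elif k=='stand': sh('foot',(z>.007)&(z<.017));sh('prongs',(z>.215)&(z<.26));sh('coltop',(z>.283)&(z<.30));sh('brass',(z>.02)&(z<.05))
        else: sh('obj',(z>.03)&(z<.1))
E
python3 m.py
```

```text
top pail lid 694 med [0.561 0.196 0.067] min [0.519 0.15  0.057] max [0.621 0.252 0.075] ((570.3275146484375, 200.83187866210938), (102.07113647460938, 100.68286895751953), 3.555828332901001)
top pail grip 90 med [0.567 0.198 0.193] min [0.555 0.187 0.163] max [0.582 0.213 0.202] ((569.1688232421875, 200.62648010253906), (25.22591209411621, 24.75479507446289), 9.521759986877441)
top pail bar 58 med [0.57  0.188 0.13 ] min [0.558 0.152 0.118] max [0.579 0.247 0.135] ((569.0305786132812, 199.31118774414062), (8.262015342712402, 97.26183319091797), 9.564210891723633)
top pail griptop 69 med [0.569 0.2   0.194] min [0.556 0.189 0.189] max [0.582 0.213 0.199] ((569.1546630859375, 200.94515991210938), (25.662704467773438, 23.699634552001953), 5.690987586975098)
top jar obj 178 med [0.668 0.201 0.083] min [0.65  0.183 0.03 ] max [0.691 0.224 0.095] ((669.9623413085938, 202.54672241210938), (39.55736541748047, 38.91444396972656), 77.30684661865234)
top tin obj 332 med [ 0.652 -0.004  0.056] min [ 0.621 -0.036  0.032] max [0.684 0.028 0.066] ((652.9639892578125, -3.49072265625), (61.710483551
[... 1933 characters left out ...]
93164062, -90.90313720703125), (360.2862243652344, 323.0055236816406), 85.63986206054688)
side stand prongs 1066 med [ 0.675 -0.211  0.242] min [ 0.561 -0.226  0.218] max [ 0.721 -0.173  0.26 ] ((641.1126708984375, -197.42323303222656), (52.64302062988281, 159.15757751464844), 87.71137237548828)
side stand coltop 358 med [ 0.698 -0.202  0.293] min [ 0.681 -0.219  0.283] max [ 0.719 -0.178  0.296] ((699.591552734375, -198.2063446044922), (41.37807083129883, 36.46080017089844), 87.33757781982422)
side stand brass 585 med [ 0.683 -0.155  0.033] min [ 0.543 -0.224  0.02 ] max [0.81  0.005 0.05 ] ((683.0189208984375, -84.15699768066406), (236.3084716796875, 198.02191162109375), 59.32162857055664)
```

Request:
carry_out --moves '[{"fingers":-1,"translation":[0.03,-0.033,-0.03],"twist":[0,0,-0.07]},{"fingers":-1,"translation":[0.06,-0.066,-0.06],"twist":[0,0,-0.14]},{"fingers":-1,"translation":[0.09,-0.098,-0.08],"twist":[0,0,-0.21]},{"fingers":-1,"translation":[0.12,-0.131,-0.1],"twist":[0,0,-0.28]},{"fingers":-1,"translation":[0.15,-0.164,-0.11],"twist":[0,0,-0.35]},{"fingers":-1,"translation":[0.18,-0.197,-0.11],"twist":[0,0,-0.42]},{"fingers":-1,"translation":[0.21,-0.229,-0.11],"twist":[0,0,-0.49]},{"fingers":-1,"translation":[0.24,-0.262,-0.11],"twist":[0,0,-0.56]},{"fingers":-1,"translation":[0.27,-0.294,-0.11],"twist":[0,0,-0.63]},{"fingers":-1,"translation":[0.301,-0.327,-0.11],"twist":[0,0,-0.7]}]'

```text
clock: 1.1
tcp_pos: [0.4075, -0.212, 0.3211]
orientation: [2.697, 1.611, -0.001]
ft_force: [0.6, -0.3, 0.2]
finger_gap: 0.0852
grip_force: 0.0
```

```bash
cat >> h.py <<'E'
def plan(xyz,yaw):
    st=robot.get_state();M=R.from_rotvec(st['orientation']);Rt=R.from_euler('z',yaw,degrees=True)*R.from_euler('x',180,degrees=True)
    print('t',st['clock'],'tcp',st['tcp_pos'].round(4),'F',st['ft_force'].round(2),'gap',round(st['finger_gap'],4),'yaw',np.degrees(np.arctan2(M.as_matrix()[1,0],M.as_matrix()[0,0])).round(2),'q',np.round(st['joints'],2))
    print('shift',M.inv().apply(np.array(xyz)-st['tcp_pos']).round(4),'twist',(M.inv()*Rt).as_rotvec().round(4))
E
python3 -c "
from h import *
plan([.568,.2,.30],99.5)"
```

```text
t 1.1 tcp [ 0.4075 -0.212   0.3211] F [ 0.65 -0.31  0.18] gap 0.0852 yaw 61.72 q [ 0.68  0.04 -0.34  1.88  0.01  1.23 -0.16]
shift [ 0.4389 -0.0539  0.0209] twist [-2.000e-04  3.000e-04 -6.594e-01]
```

Request:
carry_out --moves '[{"fingers":-1,"translation":[0.044,-0.005,0],"twist":[0,0,-0.07]},{"fingers":-1,"translation":[0.088,-0.011,0],"twist":[0,0,-0.14]},{"fingers":-1,"translation":[0.132,-0.016,0],"twist":[0,0,-0.21]},{"fingers":-1,"translation":[0.176,-0.022,0],"twist":[0,0,-0.28]},{"fingers":-1,"translation":[0.22,-0.027,0],"twist":[0,0,-0.35]},{"fingers":-1,"translation":[0.264,-0.032,0],"twist":[0,0,-0.42]},{"fingers":-1,"translation":[0.308,-0.038,0],"twist":[0,0,-0.49]},{"fingers":-1,"translation":[0.352,-0.043,0],"twist":[0,0,-0.56]},{"fingers":-1,"translation":[0.396,-0.049,0.01],"twist":[0,0,-0.63]},{"fingers":-1,"translation":[0.439,-0.054,0.02],"twist":[0,0,-0.659]}]'

```text
clock: 2.1
tcp_pos: [0.5694, 0.1997, 0.3008]
orientation: [2.031, 2.397, 0.0]
ft_force: [-0.8, -0.6, 0.7]
finger_gap: 0.0853
grip_force: 0.0
```

```bash
python3 - <<'E'
from h import *
plan([.568,.2,.30],99.5)
s=snap('wrist','w1.png');w=cloud(s)
for l,a,b in(('griptop',.185,.2),('bar',.121,.135),('lid',.06,.07)):
    q=w[(w[...,2]>a)&(w[...,2]<b)]
    q=q[np.hypot(q[:,0]-.568,q[:,1]-.2)<.06]
    print(l,len(q),np.median(q,0).round(4),cv2.minAreaRect(q[:,:2].astype(np.float32)*1000))
E
```

```text
t 2.1 tcp [0.5694 0.1997 0.3008] F [-0.75 -0.65  0.66] gap 0.0853 yaw 99.45 q [ 0.09  0.37 -0.7   1.59  0.25  1.28 -0.48]
shift [ 0.0005 -0.0013  0.0008] twist [ 0.0001  0.     -0.0009]
griptop 902 [0.5662 0.2031 0.1939] ((566.3284301757812, 201.91859436035156), (23.210193634033203, 23.4575138092041), 9.597529411315918)
bar 530 [0.5631 0.2233 0.129 ] ((566.4700927734375, 201.54623413085938), (7.688685417175293, 98.47998046875), 9.515884399414062)
lid 5056 [0.5664 0.2088 0.0661] ((566.2447509765625, 203.14254760742188), (102.97795104980469, 98.8391342163086), 9.71816635131836)
```

View pics/w1.png

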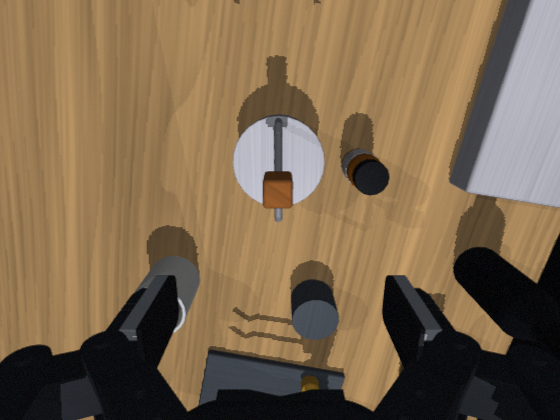

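The wrist view shows the pail at (278,160), the grip at (278,190) and the jar clear of both at (368,178). I'll go down, centred to within 2 mm.

Request:
carry_out --moves '[{"fingers":-1,"translation":[0.002,-0.0025,0.03],"twist":[0,0,0]},{"fingers":-1,"translation":[0.002,-0.0025,0.06],"twist":[0,0,0]},{"fingers":-1,"translation":[0.002,-0.0025,0.09],"twist":[0,0,0]},{"fingers":-1,"translation":[0.002,-0.0025,0.115],"twist":[0,0,0]},{"fingers":-1,"translation":[0.002,-0.0025,0.132],"twist":[0,0,0]},{"fingers":-1,"translation":[0.002,-0.0025,0.142],"twist":[0,0,0]},{"fingers":-1,"translation":[0.002,-0.0025,0.142],"twist":[0,0,0]},{"fingers":-0.2,"translation":[0.002,-0.0025,0.142],"twist":[0,0,0]},{"fingers":0.2,"translation":[0.002,-0.0025,0.142],"twist":[0,0,0]},{"fingers":0.3,"translation":[0.002,-0.0025,0.142],"twist":[0,0,0]}]'

```text
clock: 3.15
tcp_pos: [0.5667, 0.2, 0.1603]
orientation: [2.033, 2.394, 0.002]
ft_force: [0.0, 0.2, -0.5]
finger_gap: 0.0442
grip_force: 0.0
```

Request:
carry_out --moves '[{"fingers":0.4,"translation":[0,0,0],"twist":[0,0,0]},{"fingers":0.6,"translation":[0,0,0],"twist":[0,0,0]},{"fingers":1,"translation":[0,0,0],"twist":[0,0,0]},{"fingers":1,"translation":[0,0,0],"twist":[0,0,0]},{"fingers":1,"translation":[0,0,0],"twist":[0,0,0]},{"fingers":1,"translation":[0,0,0],"twist":[0,0,0]}]'

```text
clock: 3.75
tcp_pos: [0.5671, 0.2, 0.16]
orientation: [2.033, 2.394, 0.003]
ft_force: [1.4, -0.3, 5.0]
finger_gap: 0.0223
grip_force: 62.5
```

```bash
python3 - <<'E'
from h import *
plan([.567,.2013,.30],99.5)
E
cat > st.py <<'E'
from h import *
for n in('top','side'):
    s=dict(np.load(n+'.npz'));w=cloud(s);im=s['image'].astype(int)
    z=w[...,2]
    m=(z>.215)&(z<.262)&(w[...,0]>.55)&(w[...,0]<.67)&(w[...,1]>-.24)&(w[...,1]<-.15)
    q=w[m]
    mid=np.median(q[:,1])
    mid=(q[:,1].min()+q[:,1].max())/2
    for g in (q[q[:,1]>mid],q[q[:,1]<mid]):
        f=np.polyfit(g[:,0],g[:,1],1);print(n,len(g),'y@.587',np.polyval(f,.587).round(4),'ang',np.degrees(f[0]).round(2),'xmin',g[:,0].min().round(4))
        b=((g[:,0]-.55)//.006).astype(int)
        print([(round(.553+.006*i,3),g[b==i,2].max().round(4)) for i in np.unique(b)])
    d=(abs(z-.012)<.004)&(np.abs(im-im.mean(-1,keepdims=True)).max(-1)<20)&(w[...,0]<.73)&(w[...,0]>.48)&(w[...,1]>-.29)&(w[...,1]<-.1)
    k=cv2.morphologyEx(d.astype(np.uint8),cv2.MORPH_OPEN,np.ones((3,3)))
    n_,l,stt,_=cv2.connectedComponentsWithStats(k);i=1+stt[1:,4].argmax()
    print(n,'foot',cv2.minAreaRect(w[l==i][:,:2].astype(np.float32)*1000))
E
python3 st.py
```

```text
t 3.75 tcp [0.5671 0.2    0.16  ] F [ 1.41 -0.28  5.04] gap 0.0223 yaw 99.33 q [ 0.05  0.49 -0.66  1.76  0.35  1.01 -0.57]
shift [ 0.0013  0.0004 -0.14  ] twist [ 0.002  -0.0003 -0.003 ]
top 110 y@.587 -0.1761 ang -2.84 xmin 0.5655
[(np.float64(0.565), np.float64(0.252)), (np.float64(0.571), np.float64(0.2528)), (np.float64(0.577), np.float64(0.2432)), (np.float64(0.583), np.float64(0.2347)), (np.float64(0.589), np.float64(0.2347)), (np.float64(0.595), np.float64(0.242)), (np.float64(0.601), np.float64(0.2453)), (np.float64(0.607), np.float64(0.2448)), (np.float64(0.613), np.float64(0.2454)), (np.float64(0.619), np.float64(0.2445)), (np.float64(0.625), np.float64(0.2462)), (np.float64(0.631), np.float64(0.2452)), (np.float64(0.637), np.float64(0.2454)), (np.float64(0.643), np.float64(0.2469)), (np.float64(0.649), np.float64(0.2482)), (np.float64(0.655), np.float64(0.2454)), (np.float64(0.661), np.float64(0.2468)), (np.float64(0.667), np.float64(0.2458))]
top 109 y@.587 -0.2086 ang -2.27 xmin 0.5654
[(np.float64(0.565), np.float64(0.2491)), (np.float64(0.571), np.float64(0.2526)), (np
[... 1784 characters left out ...]
64(0.2336)), (np.float64(0.589), np.float64(0.2377)), (np.float64(0.595), np.float64(0.2425)), (np.float64(0.601), np.float64(0.2443)), (np.float64(0.607), np.float64(0.2417)), (np.float64(0.613), np.float64(0.2441)), (np.float64(0.619), np.float64(0.2429)), (np.float64(0.625), np.float64(0.2443)), (np.float64(0.631), np.float64(0.2437)), (np.float64(0.637), np.float64(0.2429)), (np.float64(0.643), np.float64(0.2434)), (np.float64(0.649), np.float64(0.2431)), (np.float64(0.655), np.float64(0.2444)), (np.float64(0.661), np.float64(0.2429)), (np.float64(0.667), np.float64(0.2439))]
side foot ((614.2779541015625, -195.06082153320312), (141.21536254882812, 218.21331787109375), 87.47940826416016)
```

Request:
carry_out --moves '[{"fingers":1,"translation":[0,0,-0.004],"twist":[0,0,0]},{"fingers":1,"translation":[0,0,-0.012],"twist":[0,0,0]},{"fingers":1,"translation":[0,0,-0.025],"twist":[0,0,0]},{"fingers":1,"translation":[0,0,-0.045],"twist":[0,0,0]},{"fingers":1,"translation":[0,0,-0.065],"twist":[0,0,0]},{"fingers":1,"translation":[0,0,-0.085],"twist":[0,0,0]},{"fingers":1,"translation":[0,0,-0.105],"twist":[0,0,0]},{"fingers":1,"translation":[0,0,-0.122],"twist":[0,0,0]},{"fingers":1,"translation":[0,0,-0.132],"twist":[0,0,0]},{"fingers":1,"translation":[0,0,-0.137],"twist":[0,0,0]}]'

```text
clock: 4.75
tcp_pos: [0.5662, 0.1999, 0.2974]
orientation: [2.033, 2.395, 0.002]
ft_force: [-0.4, 0.4, -4.0]
finger_gap: 0.022
grip_force: 61.3
```

```bash
python3 - <<'E'
from h import *
plan([.47,-.19,.297],87.4)
E
```

```text
t 4.75 tcp [0.5662 0.1999 0.2974] F [-0.4   0.43 -4.01] gap 0.022 yaw 99.35 q [ 0.09  0.37 -0.7   1.6   0.24  1.27 -0.49]
shift [-3.691e-01 -1.583e-01  2.000e-04] twist [ 1.200e-03 -2.000e-04  2.086e-01]
```

Request:
carry_out --moves '[{"fingers":1,"translation":[-0.006,-0.003,0],"twist":[0,0,0]},{"fingers":1,"translation":[-0.02,-0.01,0],"twist":[0,0,0]},{"fingers":1,"translation":[-0.04,-0.02,0],"twist":[0,0,0]},{"fingers":1,"translation":[-0.065,-0.032,0],"twist":[0,0,0]},{"fingers":1,"translation":[-0.09,-0.045,0],"twist":[0,0,0]},{"fingers":1,"translation":[-0.115,-0.058,0],"twist":[0,0,0]},{"fingers":1,"translation":[-0.14,-0.07,0],"twist":[0,0,0]},{"fingers":1,"translation":[-0.165,-0.082,0],"twist":[0,0,0]},{"fingers":1,"translation":[-0.19,-0.094,0],"twist":[0,0,0]},{"fingers":1,"translation":[-0.215,-0.106,0],"twist":[0,0,0]}]'

```text
clock: 5.75
tcp_pos: [0.4946, -0.0321, 0.2952]
orientation: [-2.034, -2.393, 0.003]
ft_force: [0.2, -0.4, -4.4]
finger_gap: 0.0224
grip_force: 61.3
```

Request:
carry_out --moves '[{"fingers":1,"translation":[-0.023,-0.009,0],"twist":[0,0,0.03]},{"fingers":1,"translation":[-0.046,-0.017,0],"twist":[0,0,0.06]},{"fingers":1,"translation":[-0.068,-0.025,0],"twist":[0,0,0.09]},{"fingers":1,"translation":[-0.09,-0.032,0],"twist":[0,0,0.12]},{"fingers":1,"translation":[-0.11,-0.038,0],"twist":[0,0,0.15]},{"fingers":1,"translation":[-0.128,-0.044,0],"twist":[0,0,0.18]},{"fingers":1,"translation":[-0.142,-0.048,0],"twist":[0,0,0.2]},{"fingers":1,"translation":[-0.15,-0.051,0],"twist":[0,0,0.208]},{"fingers":1,"translation":[-0.154,-0.052,0],"twist":[0,0,0.208]},{"fingers":1,"translation":[-0.154,-0.052,0],"twist":[0,0,0.208]}]'

```text
clock: 6.75
tcp_pos: [0.4703, -0.19, 0.2961]
orientation: [-2.27, -2.171, -0.0]
ft_force: [-0.7, -0.2, -3.7]
finger_gap: 0.0221
grip_force: 61.3
```

```bash
python3 - <<'E'
from h import *
plan([.585,-.194,.297],87.4)
a=snap('side','s2.png');w=cloud(a);
im=cv2.imread('pics/s2.png');cv2.imwrite('pics/s2c.png',cv2.resize(im[130:350,180:400],None,fx=2.7,fy=2.7,interpolation=cv2.INTER_CUBIC))
z=w[...,2];n=(np.abs(w[...,0]-.47)<.1)&(np.abs(w[...,1]+.19)<.1)
for l,lo,hi in(('bar',.252,.275),('lid',.19,.215)):
    q=w[n&(z>lo)&(z<hi)&(w[...,0]<.535)]
    print(l,len(q),np.median(q,0).round(4),cv2.minAreaRect(q[:,:2].astype(np.float32)*1000))
E
```

```text
t 6.75 tcp [ 0.4703 -0.19    0.2961] F [-0.65 -0.2  -3.71] gap 0.0221 yaw 87.44 q [ 0.69  0.16 -0.48  1.81  0.08  1.19  0.14]
shift [ 0.0011  0.1148 -0.0009] twist [-0.0001 -0.0003  0.0007]
bar 116 [ 0.4692 -0.2174  0.2653] ((469.1135559082031, -214.6193084716797), (48.458377838134766, 8.019617080688477), 87.62638854980469)
lid 1666 [ 0.4734 -0.1941  0.2022] ((469.6986999511719, -188.8720245361328), (101.51713562011719, 104.06417083740234), 33.72929382324219)
```

View pics/s2c.png

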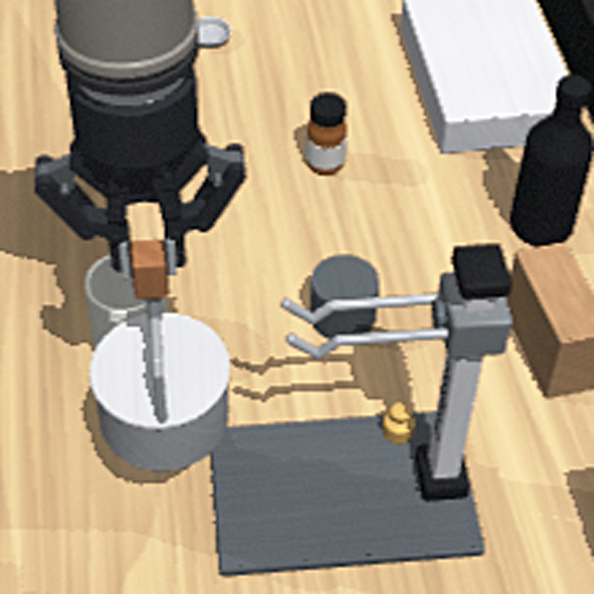

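Crop of the side view: the pail hangs level and in line, lid at about (160,365) and bar end at (160,410). The prong tips at (285,305) and (293,340) lie between lid and bar. I'll go in slowly.

Request:
carry_out --moves '[{"fingers":1,"translation":[0,0.003,0],"twist":[0,0,0]},{"fingers":1,"translation":[0,0.009,-0.001],"twist":[0,0,0]},{"fingers":1,"translation":[0,0.017,-0.001],"twist":[0,0,0]},{"fingers":1,"translation":[0,0.026,-0.001],"twist":[0,0,0]},{"fingers":1,"translation":[0,0.035,-0.001],"twist":[0,0,0]},{"fingers":1,"translation":[0,0.044,-0.001],"twist":[0,0,0]},{"fingers":1,"translation":[0,0.053,-0.001],"twist":[0,0,0]},{"fingers":1,"translation":[0,0.06,-0.001],"twist":[0,0,0]},{"fingers":1,"translation":[0,0.066,-0.001],"twist":[0,0,0]},{"fingers":1,"translation":[0,0.07,-0.001],"twist":[0,0,0]}]'

```text
clock: 7.8
tcp_pos: [0.5406, -0.1932, 0.2971]
orientation: [-2.271, -2.171, -0.0]
ft_force: [-0.1, -0.1, -3.7]
finger_gap: 0.0225
grip_force: 61.3
```

Request:
carry_out --moves '[{"fingers":1,"translation":[0,0.006,0],"twist":[0,0,0]},{"fingers":1,"translation":[0,0.013,0],"twist":[0,0,0]},{"fingers":1,"translation":[0,0.02,0],"twist":[0,0,0]},{"fingers":1,"translation":[0,0.027,0],"twist":[0,0,0]},{"fingers":1,"translation":[0,0.033,0],"twist":[0,0,0]},{"fingers":1,"translation":[0,0.038,0],"twist":[0,0,0]},{"fingers":1,"translation":[0,0.042,0],"twist":[0,0,0]},{"fingers":1,"translation":[0,0.045,0],"twist":[0,0,0]},{"fingers":1,"translation":[0,0.045,0],"twist":[0,0,0]},{"fingers":1,"translation":[0,0.045,0],"twist":[0,0,0]}]'

```text
clock: 8.8
tcp_pos: [0.5849, -0.1952, 0.2972]
orientation: [-2.271, -2.171, 0.0]
ft_force: [0.6, 0.3, -4.3]
finger_gap: 0.0221
grip_force: 61.3
```

```bash
cat > look.py <<'E'
import sys
from h import *
plan([.585,-.194,.27],87.4)
a=snap('side','f.png');w=cloud(a)
im=cv2.imread('pics/f.png');cv2.imwrite('pics/%s.png'%sys.argv[1],cv2.resize(im[150:300,240:390],None,fx=4,fy=4,interpolation=cv2.INTER_CUBIC))
z=w[...,2];n=(np.abs(w[...,1]+.194)<.06)
q=w[n&(z>.14)&(w[...,0]>.605)&(w[...,0]<.665)&(np.abs(np.abs(w[...,1]+.196)-.016)<.006)]
if len(q): print('prong top behind dip z',np.percentile(q[:,2],[50,75,95]).round(4))
for i in range(6):
    s=robot.get_state()
E
python3 look.py a1
```

```text
t 8.8 tcp [ 0.5849 -0.1952  0.2972] F [ 0.61  0.29 -4.29] gap 0.0221 yaw 87.42 q [ 0.58  0.36 -0.48  1.57  0.17  1.26  0.03]
shift [0.0012 0.0001 0.0272] twist [-0.0003  0.      0.0004]
prong top behind dip z [0.3861 0.4324 0.6726]
```

View pics/a1.png

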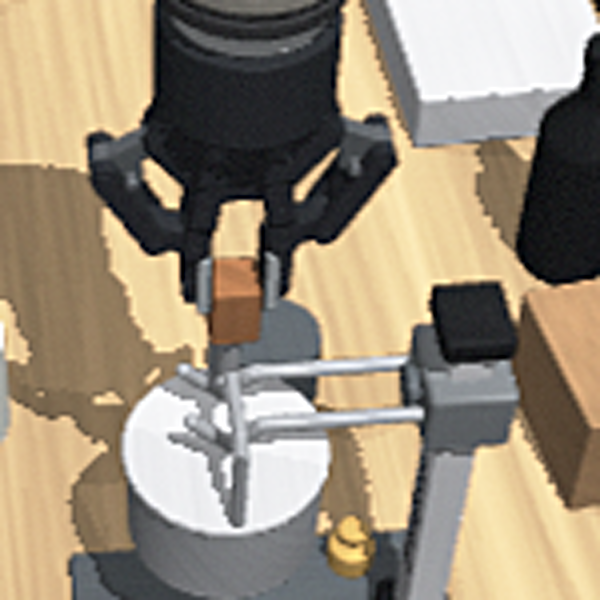

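The prongs pass under the bar at about (235,400), between bar and lid. Lowering at about 2 cm/s.

Request:
carry_out --moves '[{"fingers":1,"translation":[0,0,0.002],"twist":[0,0,0]},{"fingers":1,"translation":[0,0,0.004],"twist":[0,0,0]},{"fingers":1,"translation":[0,0,0.006],"twist":[0,0,0]},{"fingers":1,"translation":[0,0,0.008],"twist":[0,0,0]},{"fingers":1,"translation":[0,0,0.01],"twist":[0,0,0]},{"fingers":1,"translation":[0,0,0.012],"twist":[0,0,0]},{"fingers":1,"translation":[0,0,0.014],"twist":[0,0,0]},{"fingers":1,"translation":[0,0,0.016],"twist":[0,0,0]},{"fingers":1,"translation":[0,0,0.018],"twist":[0,0,0]},{"fingers":1,"translation":[0,0,0.02],"twist":[0,0,0]}]'

```text
clock: 9.85
tcp_pos: [0.585, -0.1952, 0.277]
orientation: [-2.271, -2.171, 0.0]
ft_force: [-0.6, 1.1, -4.6]
finger_gap: 0.0221
grip_force: 61.3
```

Request:
carry_out --moves '[{"fingers":1,"translation":[0,0,0.002],"twist":[0,0,0]},{"fingers":1,"translation":[0,0,0.004],"twist":[0,0,0]},{"fingers":1,"translation":[0,0,0.006],"twist":[0,0,0]},{"fingers":1,"translation":[0,0,0.008],"twist":[0,0,0]},{"fingers":1,"translation":[0,0,0.01],"twist":[0,0,0]},{"fingers":1,"translation":[0,0,0.012],"twist":[0,0,0]},{"fingers":1,"translation":[0,0,0.014],"twist":[0,0,0]},{"fingers":1,"translation":[0,0,0.016],"twist":[0,0,0]},{"fingers":1,"translation":[0,0,0.018],"twist":[0,0,0]},{"fingers":1,"translation":[0,0,0.02],"twist":[0,0,0]}]'

```text
clock: 10.85
tcp_pos: [0.5851, -0.1953, 0.2572]
orientation: [2.271, 2.171, 0.0]
ft_force: [0.8, 0.4, -2.5]
finger_gap: 0.022
grip_force: 61.3
```

```bash
cat > f.py <<'E'
from h import *
F=[]
for i in range(12):
    robot.snapshot('wrist');F.append(robot.get_state()['ft_force'])
F=np.array(F);print('F mean',F.mean(0).round(2),'sd',F.std(0).round(2));plan([.585,-.194,.27],87.4)
E
python3 f.py; python3 look.py a2
```

```text
F mean [-0.07 -0.17 -3.09] sd [0.66 0.47 0.52]
t 11.45 tcp [ 0.5851 -0.1952  0.2573] F [ 0.12 -0.18 -3.86] gap 0.0222 yaw 87.42 q [ 0.58  0.38 -0.47  1.62  0.18  1.18  0.02]
shift [ 0.0012 -0.0001 -0.0127] twist [0.0002 0.     0.0004]
t 11.45 tcp [ 0.5851 -0.1952  0.2573] F [ 0.12 -0.18 -3.86] gap 0.0222 yaw 87.42 q [ 0.58  0.38 -0.47  1.62  0.18  1.18  0.02]
shift [ 0.0012 -0.0001 -0.0127] twist [0.0002 0.     0.0004]
prong top behind dip z [0.3379 0.3918 0.6349]
```

View pics/a2.png

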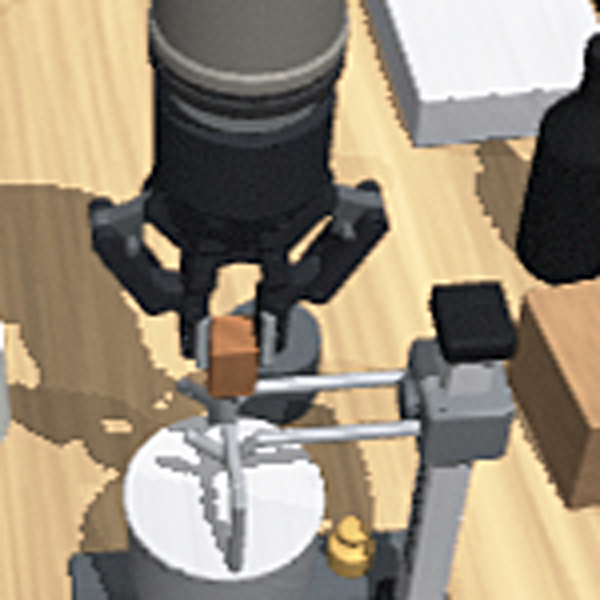

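The bar lies in the dip at about (230,450) and the hook has dipped roughly 12 mm. Continuing.

Request:
carry_out --moves '[{"fingers":1,"translation":[0,0,0.002],"twist":[0,0,0]},{"fingers":1,"translation":[0,0,0.004],"twist":[0,0,0]},{"fingers":1,"translation":[0,0,0.006],"twist":[0,0,0]},{"fingers":1,"translation":[0,0,0.008],"twist":[0,0,0]},{"fingers":1,"translation":[0,0,0.01],"twist":[0,0,0]},{"fingers":1,"translation":[0,0,0.012],"twist":[0,0,0]},{"fingers":1,"translation":[0,0,0.014],"twist":[0,0,0]},{"fingers":1,"translation":[0,0,0.016],"twist":[0,0,0]},{"fingers":1,"translation":[0,0,0.018],"twist":[0,0,0]},{"fingers":1,"translation":[0,0,0.02],"twist":[0,0,0]}]'

```text
clock: 12.5
tcp_pos: [0.5851, -0.1952, 0.2372]
orientation: [2.271, 2.171, 0.0]
ft_force: [-0.6, -1.6, -1.1]
finger_gap: 0.0223
grip_force: 61.6
```

```bash
sed -i 's/range(12)/range(20)/' f.py; python3 f.py
```

```text
F mean [ 0.06 -0.12 -0.9 ] sd [0.46 0.34 0.48]
t 13.5 tcp [ 0.5851 -0.1952  0.2372] F [ 0.02 -0.24 -0.42] gap 0.0226 yaw 87.42 q [ 0.57  0.4  -0.47  1.65  0.19  1.14  0.01]
shift [ 0.0012 -0.0001 -0.0328] twist [ 0.0001 -0.      0.0003]
```

Request:
carry_out --moves '[{"fingers":1,"translation":[0,0,0.001],"twist":[0,0,0]},{"fingers":1,"translation":[0,0,0.002],"twist":[0,0,0]},{"fingers":1,"translation":[0,0,0.003],"twist":[0,0,0]},{"fingers":1,"translation":[0,0,0.004],"twist":[0,0,0]},{"fingers":1,"translation":[0,0,0.005],"twist":[0,0,0]},{"fingers":1,"translation":[0,0,0.006],"twist":[0,0,0]},{"fingers":1,"translation":[0,0,0.007],"twist":[0,0,0]},{"fingers":1,"translation":[0,0,0.008],"twist":[0,0,0]},{"fingers":1,"translation":[0,0,0.0085],"twist":[0,0,0]},{"fingers":1,"translation":[0,0,0.0085],"twist":[0,0,0]}]'

```text
clock: 14.5
tcp_pos: [0.5851, -0.1953, 0.2287]
orientation: [2.271, 2.171, 0.0]
ft_force: [0.0, -0.4, -0.8]
finger_gap: 0.022
grip_force: 61.8
```

```bash
sed -i 's/range(20)/range(50)/' f.py; python3 f.py; python3 look.py a3
```

```text
F mean [ 0.55 -0.14  0.13] sd [0.5  0.48 0.36]
t 17.0 tcp [ 0.585  -0.1952  0.2287] F [ 0.98 -0.16  0.67] gap 0.0223 yaw 87.42 q [ 0.57  0.41 -0.47  1.66  0.2   1.13  0.01]
shift [ 0.0012 -0.0001 -0.0413] twist [0.     0.     0.0004]
t 17.0 tcp [ 0.585  -0.1952  0.2287] F [ 0.98 -0.16  0.67] gap 0.0223 yaw 87.42 q [ 0.57  0.41 -0.47  1.66  0.2   1.13  0.01]
shift [ 0.0012 -0.0001 -0.0413] twist [0.     0.     0.0004]
prong top behind dip z [0.3274 0.4109 0.6087]
```

View pics/a3.png

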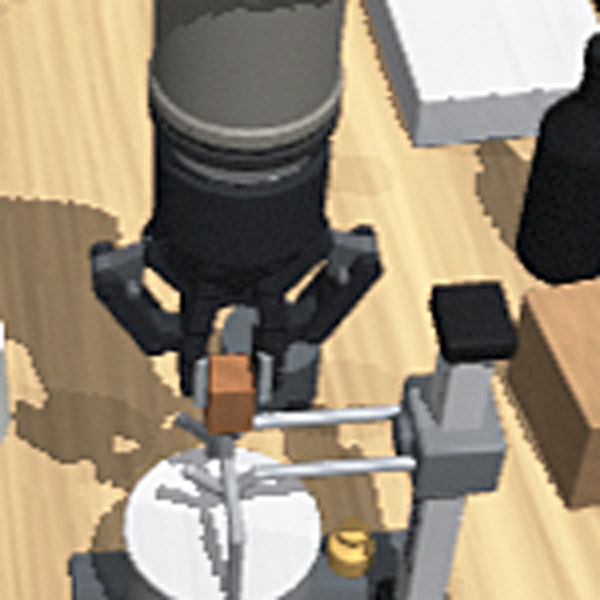

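The force is now about zero (Fz +0.1 N), so the spring carries the pail, and the bar sits in both dips at about (228,470). I'll release gradually.

Request:
carry_out --moves '[{"fingers":0.5,"translation":[0,0,0],"twist":[0,0,0]},{"fingers":0.45,"translation":[0,0,0],"twist":[0,0,0]},{"fingers":0.4,"translation":[0,0,0],"twist":[0,0,0]},{"fingers":0.35,"translation":[0,0,0],"twist":[0,0,0]},{"fingers":0.25,"translation":[0,0,0],"twist":[0,0,0]},{"fingers":0.1,"translation":[0,0,0],"twist":[0,0,0]},{"fingers":-0.1,"translation":[0,0,0],"twist":[0,0,0]},{"fingers":-0.3,"translation":[0,0,0],"twist":[0,0,0]},{"fingers":-0.3,"translation":[0,0,0],"twist":[0,0,0]},{"fingers":-0.3,"translation":[0,0,0],"twist":[0,0,0]}]'

```text
clock: 18.05
tcp_pos: [0.585, -0.1952, 0.2287]
orientation: [2.271, 2.171, 0.0]
ft_force: [-0.1, 0.5, -0.5]
finger_gap: 0.0553
grip_force: 0.0
```

```bash
python3 look.py a4
```

```text
t 18.05 tcp [ 0.585  -0.1952  0.2287] F [-0.08  0.54 -0.52] gap 0.0553 yaw 87.42 q [ 0.57  0.41 -0.47  1.66  0.2   1.13  0.01]
shift [ 0.0012 -0.0001 -0.0413] twist [0.     0.     0.0004]
prong top behind dip z [0.3225 0.3619 0.6064]
```

View pics/a4.png

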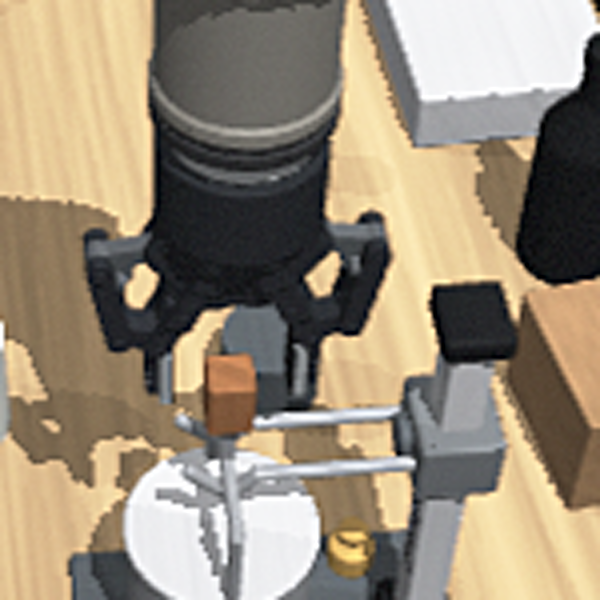

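The pail hasn't moved: the grip is still at (228,395) and the pads are clear on both sides. Retreating straight up.

Request:
carry_out --moves '[{"fingers":-0.3,"translation":[0,0,-0.005],"twist":[0,0,0]},{"fingers":-0.3,"translation":[0,0,-0.015],"twist":[0,0,0]},{"fingers":-0.3,"translation":[0,0,-0.03],"twist":[0,0,0]},{"fingers":-0.3,"translation":[0,0,-0.045],"twist":[0,0,0]},{"fingers":-0.3,"translation":[0,0,-0.06],"twist":[0,0,0]},{"fingers":-0.3,"translation":[0,0,-0.08],"twist":[0,0,0]},{"fingers":-0.3,"translation":[0,0,-0.1],"twist":[0,0,0]},{"fingers":-0.3,"translation":[0,0,-0.115],"twist":[0,0,0]},{"fingers":-0.3,"translation":[0,0,-0.12],"twist":[0,0,0]},{"fingers":-0.3,"translation":[0,0,-0.12],"twist":[0,0,0]}]'

```text
clock: 19.1
tcp_pos: [0.5854, -0.1952, 0.3496]
orientation: [2.27, 2.17, 0.001]
ft_force: [0.3, 0.7, -1.2]
finger_gap: 0.0553
grip_force: 0.0
```

Request:
carry_out --moves '[{"fingers":-0.3,"translation":[0,0,0],"twist":[0,0,0]},{"fingers":-0.3,"translation":[0,0,0],"twist":[0,0,0]},{"fingers":-0.3,"translation":[0,0,0],"twist":[0,0,0]},{"fingers":-0.3,"translation":[0,0,0],"twist":[0,0,0]},{"fingers":-0.3,"translation":[0,0,0],"twist":[0,0,0]},{"fingers":-0.3,"translation":[0,0,0],"twist":[0,0,0]},{"fingers":-0.3,"translation":[0,0,0],"twist":[0,0,0]},{"fingers":-0.3,"translation":[0,0,0],"twist":[0,0,0]},{"fingers":-0.3,"translation":[0,0,0],"twist":[0,0,0]},{"fingers":-0.3,"translation":[0,0,0],"twist":[0,0,0]}]'

```text
clock: 20.1
tcp_pos: [0.585, -0.1953, 0.3487]
orientation: [2.271, 2.171, -0.0]
ft_force: [-0.0, -0.8, 0.1]
finger_gap: 0.0556
grip_force: 0.0
```

```bash
python3 look.py a5; python3 - <<'E'
from h import *
w=cloud(dict(np.load('side.npz')))
m=(abs(w[...,0]-.585)<.06)&(abs(w[...,1]+.195)<.06)&(w[...,2]>.118)&(w[...,2]<.146)
q=w[m];q=q[q[:,2]>np.median(q[:,2])-.006]
c=np.linalg.lstsq(np.c_[q[:,:2]-[.585,-.195],np.ones(len(q))],q[:,2],rcond=None)[0];print('lid tilt deg',np.degrees(c[:2]).round(2),'z',c[2].round(4))
E
```

```text
t 20.1 tcp [ 0.585  -0.1953  0.3487] F [-0.   -0.79  0.13] gap 0.0556 yaw 87.42 q [ 0.58  0.33 -0.48  1.49  0.15  1.36  0.05]
shift [ 0.0013 -0.      0.0787] twist [-0.      0.0001  0.0003]
prong top behind dip z [0.4469 0.4784 0.6153]
lid tilt deg [-0.25  0.16] z 0.1345
```

View pics/a5.png

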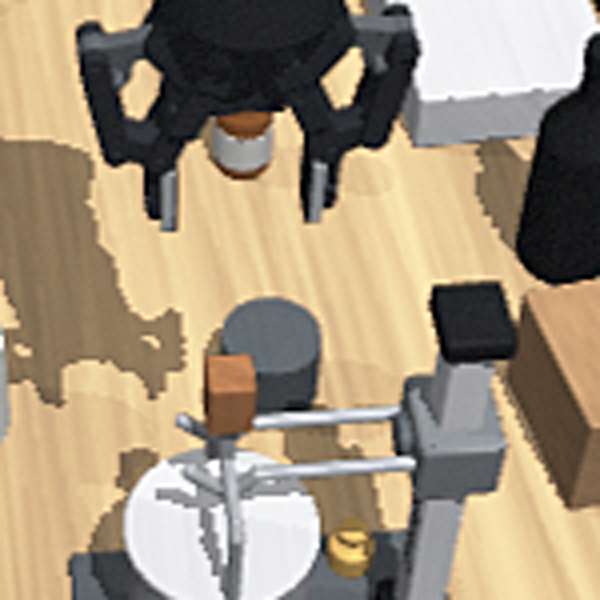

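The pail hangs level and still in both dips (grip at (228,395), lid tilt about 0.3°). The gripper is well clear and nothing else has moved. Handing in.

```bash
python3 -c "
from plant import robot
print(robot.close_job())"
```

```text
the job is handed in; nothing more can be done
None
```

The pail hangs on the balance by its crossbar, seated in both prongs, level to about 0.3° and at rest; it did not visibly move on release, and the job was handed in at about 20 s.

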